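Offer up a cupboard door to its hinge

ROBOT

A 7-joint arm with a two-finger parallel gripper is mounted at the origin on the work surface. World frame = base frame: x ahead of the robot, y to its left, z up, the work surface at z = 0. Lengths are in mm, angles in rad, forces in N, time in s.
With the tool pointing down it reaches from about 350 to 900 mm from the base axis. Payload 8.1 kg.
Tool frame: the origin (TCP) lies midway between the tips of the shut fingers; the grasp point (between the pads) lies 19 mm behind it (robot.hold_point_z is the distance from the TCP to the grasp point, in mm); z points along the fingers, y is the line along which they close (so a half turn about z gives the same grasp; the last joint's range is limited). The gripper opens to 92 mm and grips with 3 to 60 N. Pads are 19 mm wide; open, the fingers measure 130 mm over their backs; the gripper's body (75 mm by 190 mm) begins 47 mm behind the grasp point.
Start: joints at [1.056, 0.434, 0.025, 1.573, -0.012, 1.134, -0.075], TCP at [250.141, -572.775, 226.742] pointing down, gripper open.
Joint ranges: [-2.62, 2.62], [-0.44, 2.09], [-1.27, 1.32], [0.08, 2.57], [-1.32, 4.46], [0.12, 2], [-2.74, 2.74]. Speed limits (rad/s): [2.22, 2.22, 3.01, 3.01, 3.14, 3.14, 3.14].

INTERFACE

Orientations are given as a unit quaternion [w, x, y, z].
In Python, from station import get_state, optics, robot gives the robot as it stands.
- The arm moves only by the tool servo_tool, never from a script. Its argument "rows" is one flat list of numbers, 7 for each row, row after row: the shift along the world's x, y, z in units of 60 mm (1.0 is 60 mm), then the turn, a rotation vector about the world's x, y, z in units of 6 degrees (1.0 is 6 degrees), then the gripper's target within -1 to 1 (fully open at 1, half-way at 0, shut at -1). In form: [dx, dy, dz, wx, wy, wz, gripper, dx, dy, dz, wx, wy, wz, gripper, ...]. A call has 1 to 8 rows; each row shifts and turns the commanded pose from where the row before left it; what a row does not reach is not made up. A row lasts 1/8 s, in which the tool goes at most 62.5 mm and 10.7 degrees, less where a joint would pass 70% of its speed; a pose out of reach is approached as far as the arm can. A call with a number of a shift or a turn outside -1 to 1 is refused whole. A call with a gripper value outside its range is refused whole. The fingers move at their own pace and stop on an object; "newtons" is the grip in N (left out, the last holds). Time passes only in rows, so rows that do not move let the fingers close. It gives the time, the measured TCP pose, the force, the opening and the grip force at its end, in the units of the state.
- get_state(): the state, without advancing time (a new reading comes with each control period).
- optics.camera(name): name is "scene" or "top" or "wrist"; returns the picture (420x560x3 uint8, red, green, blue); there is no depth.
- optics.camera_model(name): a dict with "fovy" (degrees; the focal length in pixels is half the picture's height over the tangent of half this angle, whatever the lens; pixels are square), "cx", "cy" (the principal point, pixels), "R" (3x3) and "t" (3): a world point X has camera coordinates R X + t; the wrist camera has in their place "mount" (4x4, takes a point from camera to tool coordinates, whose origin is the TCP and whose axes are the flange's). Camera axes: x right, y down, z forward; pixel columns grow to the right and rows downward; lengths in mm; the calibration is good to about 2 mm. The wrist camera is an equidistant fisheye: a pixel r from the principal point sees the ray r / f radians off the axis. A picture is of the moment at which its call begins: read the wrist's pose just before it. camera_model takes no time and is no camera call.
- robot.hand_in(): hands the job in; it is judged then, once.
The state is a dict: "t": time; "joint_pos": joint angles; "dq": joint speeds; "joint_torque": joint torques, N m; "position": TCP position; "ee_rot": TCP orientation; "wrist_force": force on the tool from outside, world axes, zero at the start; "wrist_torque": the same for the moment, N m; "width": finger opening in mm; "gripper_force": force on a finger pad.
Only numpy, scipy, OpenCV 4.12 (cv2) and the standard library are available. Lean on these libraries where they do the work, as an engineer would, in place of code of your own. Each camera call takes 0.05 s, during which the arm holds its last target. There are 200 camera calls.

TASK

Take the little cupboard door out of its slotted rack and offer it gently up to the jamb post: slide the brass knuckle on its edge into the gap between the post's two knuckles, so that the three holes line up and the hinge pin could be dropped straight through. Finish while holding the door there, upright and still, carried by the gripper alone: its knuckle centred in the gap, not resting on or pressed against the post. Leave the pin in its block, the glue bottle and the carved head as they are.

Things in the scene. Friction and masses are not known exactly. Their poses are not given: they have to be found in the camera images.
- door_center (a point): Centre (half-way up) of the loose cupboard door: a brown wooden panel 16 (its x) x 110 (its y) x 150 mm tall (z), about 0.25 kg, upright in the rack's slot; its top edge is 75 mm above this point, its underside 75 mm below. Take it from above across its 16 mm thickness, near the top. A brass knuckle stands out from its +y edge, half-way up.
- door_knuckle (a point): Centre of the brass knuckle on the door: an upright tube 30 mm tall, 22 mm outside, 12 mm bore, its hole along z. It lies 73 mm from the door's centre towards the door's +y, 18 mm beyond the panel's edge (joined by a 5 mm thick web), 75 mm above the door's underside. Axes as the door's. In the rack it is 87 mm above the bench.
- jamb_gap (a point): Where the door's knuckle centre must be held: on the vertical hole axis (z) of the jamb post's two fixed brass knuckles, mid-way up the 36 mm gap between them, 110 mm above the bench. The gap is open towards this point's -y; the post stands on its +y side. The door fits with its axes roughly parallel to these, its panel reaching out towards -y. The hinge pin that would go through is 8 mm thick.
- jamb: Fixed jamb post: pale wood, 50 (x) x 60 (y) mm, 160 mm tall, on a 16 mm thick base board; origin under the post's centre. On its -y face is a brass leaf with two knuckles: upright tubes 24 mm tall, 22 mm outside, 12 mm bore, one ending at the gap's bottom, 92 mm up, one starting at its top, 128 mm up; their axis is 48 mm from the origin, 18 mm off the wood, 15 mm off the leaf's face.
- rack: Fixed plywood rack, 100 (x) x 120 (y) x 38 mm tall, with a slot along its y, 20 mm wide, open at the top and both ends; the slot's floor is 12 mm above the bench. Origin under its centre; the door starts in the slot with its axes roughly parallel to the rack's.
- pin_block: Bystander: fixed pale wooden block 60 x 60 x 30 mm; origin under its centre. The hinge pin stands in a hole in it.
- pin_center (a point): Bystander: middle of the loose steel hinge pin, 8 mm thick, 100 mm tall with a 14 mm wide head, standing in the block's hole with its top about 110 mm above the bench.
- glue: Bystander: loose yellow glue bottle with a red cap, 48 mm across, 130 mm tall; origin at the centre of its underside.
- bust: Bystander: loose carved wooden head on a round foot, 56 mm across, 118 mm tall; origin at the centre of its underside.
Not all that is in view belongs to the job. Of the things like the part that bears door_center, leave any that is green or pink; of the rest the smaller one is meant.

How it is judged (in metres and radians):
On the way:
1. the door is lifted out of the rack's slot, in the fingers (height (world z) of door_knuckle above 0.125 m and contact force between the fingers and door above 1 N), for 0.1 s.
At the end, for the whole second after the job is handed in: The gripper holds the door in the air: its knuckle's centre within 3.5 mm sideways of the hole axis of the jamb's knuckles (an 8 mm pin still passes the 12 mm bores) and within 2.5 mm of mid-gap in height, the door upright within 0.06 rad and still, less than 2 N between door and jamb post (horizontal distance between door_knuckle and jamb_gap below 0.0035 m and z of door_knuckle in the frame of jamb_gap between -0.0025 and 0.0025 m and angle between door_knuckle's own z axis and vertical below 0.06 rad and contact force between the fingers and door above 1 N and contact force between door and jamb below 2 N and linear speed of door below 0.02 m/s); the arm keeps its last pose, push and grip.
It fails at once if the hinge pin is moved in its block (distance of pin_center from where it was at the start of the episode above 0.01 m).
It fails at once if the door is rammed against the jamb post (over 30 N) (contact force between door and jamb above 30 N).
It fails at once if the glue bottle or the carved head is pushed or tipped (distance of any of glue, bust from where it was at the start of the episode above 0.02 m or angle between any of glue, bust's own z axis and vertical above 0.3 rad).
It also fails if it takes over 38 s, if anything falls off the work surface, if the arm or the gripper's body presses on something with over 40 N, if the wrist force passes 120 N, or if a joint passes its speed limit or range.

## Working session

There is one attempt and no reset: what is moved stays moved. The work goes in short steps, Python scripts to look and compute and a tool call to move; the robot and the scene stay as the last step left them, time stands still between calls to the robot, and variables do not carry over. Pictures are saved under pics/ and viewed, at most 10 in all, crops included, and the job is handed in when it is done.

Besides the shell and the picture viewer there is one more tool, called after "Emit:" as a command line: name --argument value ..., lists and objects as JSON in quotes. servo_tool: Moves the arm, as the interface text tells. Shifts and turns lie within -1 to 1; 1 stands for 60 mm of shift or 6 degrees of turn. Its arguments: {"type":"object","properties":{"rows":{"type":"array"},"newtons":{"type":"number"}},"required":["rows"]}

```bash
mkdir -p pics; cat > h.py <<'E'
import numpy as np, cv2
from station import get_state, optics, robot
def snap(n,f):
    im=optics.camera(n); cv2.imwrite(f'pics/{f}.png',im[:,:,::-1]); return im
def ray(n,u,v):
    m=optics.camera_model(n); f=210/np.tan(np.radians(m['fovy'])/2)
    R=np.array(m['R']);t=np.array(m['t'])
    return -R.T@t, R.T@np.array([(u-m['cx'])/f,(v-m['cy'])/f,1])
def onz(n,u,v,z):
    o,d=ray(n,u,v); return o+d*(z-o[2])/d[2]
def proj(n,X):
    m=optics.camera_model(n); f=210/np.tan(np.radians(m['fovy'])/2)
    c=np.array(m['R'])@np.array(X)+np.array(m['t']); return m['cx']+f*c[0]/c[2],m['cy']+f*c[1]/c[2]
E
python3 - <<'E'
from h import *
a=snap('top','top0');b=snap('scene','scene0')
for n in('top','scene'):
    o,d=ray(n,280,210);print(n,o,d)
print({k:v for k,v in get_state().items() if k in('t','width','ee_rot')})
E
```

```text
top [470.2421838   77.55237124 942.21305577] [ 0.09084943 -0.01540993 -0.99581645]
scene [964.0098245  486.60036899 901.88221392] [-0.43488473 -0.41224556 -0.80072115]
{'t': 0.1, 'ee_rot': array([-6.56320135e-04,  9.78878974e-01,  2.04439419e-01, -2.16689495e-04]), 'width': 91.87706269446782}
```

View pics/top0.png

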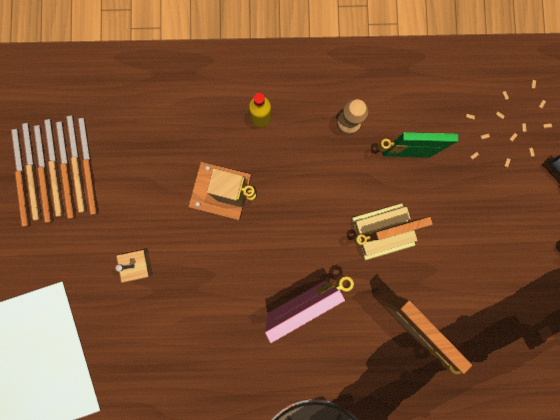

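View pics/scene0.png

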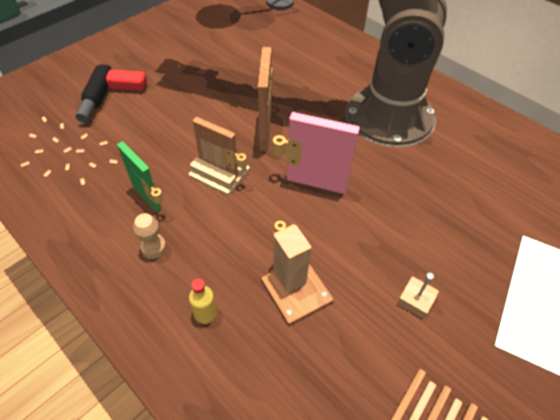

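The top view shows the door in the yellowish rack (knuckle at ~(362,239), top edge running (378,236)–(432,222)). The jamb post is at (226,184) with its knuckles at (250,193). The pin is at (130,266), the glue at (260,108) and the bust at (355,112).

```bash
python3 - <<'E'
from h import *
a=cv2.imread('pics/top0.png')
c1=cv2.resize(a[195:265,340:440],None,fx=5,fy=5,interpolation=cv2.INTER_CUBIC)
c2=cv2.resize(a[155:225,185:265],None,fx=5,fy=5,interpolation=cv2.INTER_CUBIC)[:350]
cv2.imwrite('pics/c.png',np.hstack([c1,c2])[:, :])
cv2.imwrite('pics/c.png',cv2.resize(np.hstack([c1,c2]),(800,int(800*350/900))))
hsv=cv2.cvtColor(a,cv2.COLOR_BGR2HSV)
def comp(m,x0,x1,y0,y1):
    k=np.zeros_like(m);k[y0:y1,x0:x1]=m[y0:y1,x0:x1]
    n,l,s,c=cv2.connectedComponentsWithStats(k);i=1+np.argmax(s[1:,4]);p=np.argwhere(l==i)[:,::-1].astype(np.float32)
    return cv2.minAreaRect(p),s[i]
for nm,lo,hi,b in[('door',(5,120,120),(17,255,255),(370,440,210,245)),('dk',(22,150,120),(32,255,255),(354,371,230,247)),('jk',(22,150,120),(32,255,255),(240,260,180,205)),('post',(14,80,150),(22,190,255),(205,245,165,205))]:
    print(nm,comp(cv2.inRange(hsv,lo,hi),*b))
for u,v,z in[(362,239,102),(378,236,162),(432,222,162),(250,193,152),(226,184,176),(260,108,65),(355,112,60),(130,266,60)]:print(u,v,onz('top',u,v,z).round(1))
E
```

```text
door (((404.09881591796875, 228.05589294433594), (9.046364784240723, 57.00815200805664), 74.47589111328125), array([376, 217,  57,  23, 496], dtype=int32))
dk (((360.576904296875, 239.61534118652344), (8.875203132629395, 8.043152809143066), 56.30992889404297), array([356, 235,  10,  10,  33], dtype=int32))
jk (((245.92034912109375, 188.30531311035156), (16.838905334472656, 8.842775344848633), 41.18592834472656), array([240, 180,  14,  17,  68], dtype=int32))
post (((227.00001525878906, 184.5), (37.593021392822266, 25.708772659301758), 14.03624439239502), array([206, 168,  39,  32, 835], dtype=int32))
362 239 [ 482.9 -103.5  102. ]
378 236 [ 487.  -121.6  162. ]
432 222 [ 511.5 -227.2  162. ]
250 193 [577.  123.2 152. ]
226 184 [592. 167. 176.]
260 108 [777.4 102.7  65. ]
355 112 [ 765.8 -108.2   60. ]
130 266 [437.5 388.5  60. ]
```

View pics/c.png

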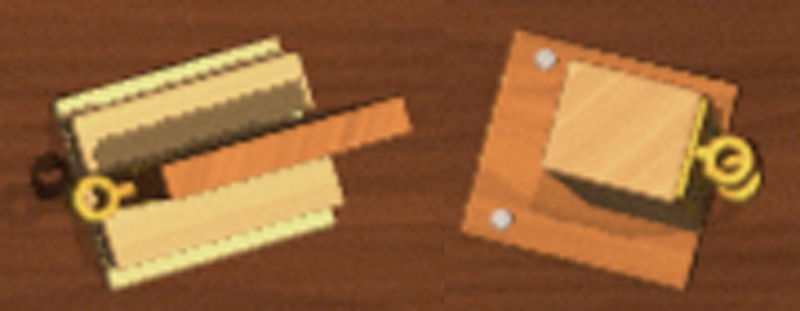

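The crop shows the upper jamb ring centred at about (248.4,190.2) and the door's ring at about (361.4,239.4) in full-picture pixels. The post's top face is clear, and the door leans slightly to the left in its slot.

```bash
python3 - <<'E'
from h import *
np.set_printoptions(suppress=True,precision=2)
g=onz('top',248.4,190.2,152);k=onz('top',361.4,239.4,102)
print('gap',g,'knuckle',k)
f=lambda x,y:((x/4.444-100)+185-.4,y/4.444+155-.4)
P=[onz('top',*f(*p),160) for p in[(572,62),(707,98),(676,200),(543,168)]]
for i in range(4):
    d=P[(i+1)%4]-P[i];print('post edge',np.linalg.norm(d),np.degrees(np.arctan2(d[1],d[0])))
print('post c',np.mean(P,0))
h=lambda x,y:(x/4.444+340-.4,y/4.444+195-.4)
D=[onz('top',*h(*p),162) for p in[(164,166),(404,96),(412,131),(172,199)]]
for i in range(4):
    d=D[(i+1)%4]-D[i];print('door edge',np.linalg.norm(d),np.degrees(np.arctan2(d[1],d[0])))
print('door c',np.mean(D,0))
print('decoys',[onz('top',*p,200) for p in[(405,303),(470,370),(345,290)]])
print(optics.camera_model('wrist'))
print(get_state()['ee_rot'])
E
```

```text
gap [582.63 126.2  152.  ] knuckle [ 482.06 -102.18  102.  ]
post edge 61.14761974975588 -106.33197460384835
post edge 46.741201069593835 162.28577175748046
post edge 59.563990868900234 75.10771682546688
post edge 48.22646635120157 -15.767739014140973
post c [594.07 170.54 160.  ]
door edge 109.51079576719 -75.21556802940658
door edge 15.530736812080706 -170.09870413439043
door edge 109.08921525828444 104.3143350553719
door edge 14.606882517371165 11.264577850373922
door c [ 501.38 -173.34  162.  ]
decoys [array([ 364.26, -155.52,  200.  ]), array([ 243.44, -266.22,  200.  ]), array([390.17, -47.88, 200.  ])]
{'fovy': 65.70646984690485, 'cx': 277.0594077047823, 'cy': 208.55220981895818, 'mount': array([[   0.  ,   -0.96,   -0.29,   78.97],
       [   1.  ,    0.  ,   -0.  ,    0.91],
       [   0.  ,   -0.29,    0.96, -157.48],
       [   0.  ,    0.  ,    0.  ,    1.  ]])}
[-0.    0.98  0.2  -0.  ]
```

Emit:
servo_tool --rows '[0,0,1,0,0,0,0,0.3,0.476,0,0,0,0.965,0,0.3,0.476,0,0,0,0.965,0,0.3,0.476,0,0,0,0.965,0,0.3,0.476,0,0,0,0.965,0,0.3,0.476,0,0,0,0.965,0,0.3,0.476,0,0,0,0.965,0,0.3,0.476,0,0,0,0.965,0]' --newtons 25

```text
t: 1.1
position: [377.3, -370.9, 286.8]
ee_rot: [0.0, 0.846, 0.534, 0.0]
wrist_force: [0.3, 0.7, 0.6]
width: 45.8
gripper_force: 0.0
```

Emit:
servo_tool --rows '[0.3,0.476,0,0,0,0.965,0,0.3,0.476,0,0,0,0.965,0,0.3,0.476,0,0,0,0.965,0,0.3,0.476,0,0,0,0.965,0,0.3,0.476,0,0,0,0.965,0,0.3,0.476,0,0,0,0.965,0,0.3,0.476,0,0,0,0.965,0,0,0,0,0,0,0,0]'

```text
t: 2.1
position: [503.8, -168.9, 286.8]
ee_rot: [-0.0, 0.608, 0.794, 0.001]
wrist_force: [0.6, -0.3, 0.4]
width: 45.9
gripper_force: 0.0
```

```bash
cat >> h.py <<'E'
from scipy.spatial.transform import Rotation as Ro
def wpose():
    s=get_state(); q=s['ee_rot']; return np.array(s['position']),Ro.from_quat([q[1],q[2],q[3],q[0]]).as_matrix()
def wray(p,R,u,v):
    m=optics.camera_model('wrist');f=210/np.tan(np.radians(m['fovy'])/2);M=np.array(m['mount'])
    a=np.array([u-m['cx'],v-m['cy']]);r=np.linalg.norm(a);th=r/f
    d=np.append(a/r*np.sin(th),np.cos(th)) if r>0 else np.array([0,0,1.])
    return p+R@M[:3,3],R@M[:3,:3]@d
def wonz(p,R,u,v,z):
    o,d=wray(p,R,u,v);return o+d*(z-o[2])/d[2]
E
python3 - <<'E'
from h import *
p,R=wpose();print(p,np.degrees(np.arctan2(R[1,0],R[0,0])),get_state()['t'])
snap('wrist','w1')
E
```

```text
[ 503.84517198 -168.91618935  286.75573467] 105.15550443680002 2.1
```

View pics/w1.png

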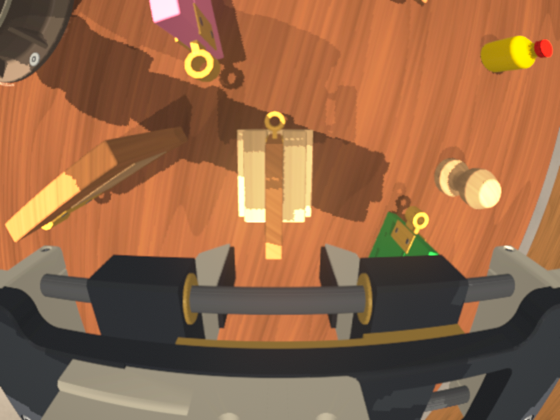

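The wrist view shows the door aligned with the fingers: knuckle at (275,121), and the near end of the door top at (273,258). The large decoy is well off to the left.

```bash
python3 - <<'E'
from h import *
np.set_printoptions(suppress=True,precision=1)
p,R=wpose()
a=cv2.imread('pics/w1.png')
hsv=cv2.cvtColor(a,cv2.COLOR_BGR2HSV)
m=cv2.inRange(hsv[108:136,262:288],(20,120,90),(35,255,255));ys,xs=np.nonzero(m)
print('ring box',xs.min()+262,xs.max()+262,ys.min()+108,ys.max()+108,len(xs))
print('knuckle',wonz(p,R,275,121.5,102))
A=wonz(p,R,265.5,258,162);B=wonz(p,R,281.5,258,162);print('near end',A,B,(A+B)/2,np.linalg.norm(A-B))
for v in(200,230,250):print(v,[tuple(hsv[v,u]) for u in range(260,290,3)])
E
```

```text
ring box 267 284 111 123 96
knuckle [ 483.9 -104.4  102. ]
near end [ 507.9 -228.3  162. ] [ 522.7 -224.3  162. ] [ 515.3 -226.3  162. ] 15.305773144432749
200 [(np.uint8(20), np.uint8(114), np.uint8(244)), (np.uint8(20), np.uint8(113), np.uint8(244)), (np.uint8(14), np.uint8(162), np.uint8(219)), (np.uint8(14), np.uint8(164), np.uint8(226)), (np.uint8(14), np.uint8(163), np.uint8(222)), (np.uint8(14), np.uint8(164), np.uint8(223)), (np.uint8(14), np.uint8(162), np.uint8(227)), (np.uint8(13), np.uint8(163), np.uint8(221)), (np.uint8(17), np.uint8(122), np.uint8(223)), (np.uint8(19), np.uint8(118), np.uint8(238))]
230 [(np.uint8(11), np.uint8(163), np.uint8(217)), (np.uint8(12), np.uint8(164), np.uint8(204)), (np.uint8(14), np.uint8(164), np.uint8(207)), (np.uint8(13), np.uint8(165), np.uint8(215)), (np.uint8(13), np.uint8(165), np.uint8(216)), (np.uint8(14), np.uint8(164), np.uint8(229)), (np.uint8(14), np.uint8(164), np.uint8(230)), (np.uint8(13), np.uint8(164), np.uint8(215)), (np.uint8(11), np.uint8(163), np.uint8(207)), (np.uint8(12), np.uint8(164), np.uint8(207))]
250 [(np.uint8(11), np.uint8(164), np.uint8(205)), (np.uint8(11), np.uint8(164), np.uint8(214)), (np.uint8(24), np.uint8(135), np.uint8(255)), (np.uint8(25), np.uint8(127), np.uint8(255)), (np.uint8(24), np.uint8(132), np.uint8(255)), (np.uint8(25), np.uint8(131), np.uint8(255)), (np.uint8(25), np.uint8(129), np.uint8(255)), (np.uint8(16), np.uint8(157), np.uint8(254)), (np.uint8(11), np.uint8(165), np.uint8(213)), (np.uint8(11), np.uint8(165), np.uint8(205))]
```

Emit:
servo_tool --rows '[-0.03,-0.08,-0.4,0,0,-0.12,0,0,0,-0.5,0,0,0,0,0,0,-0.5,0,0,0,0,0,0,-0.5,0,0,0,0,0,0,-0.4,0,0,0,0,0,0,-0.36,0,0,0,0,0,0,0,0,0,0,0,0,0,0,0,0,0,-1]' --newtons 30

```text
t: 3.15
position: [500.7, -178.1, 127.9]
ee_rot: [0.0, 0.616, 0.788, 0.0]
wrist_force: [1.4, 0.4, -0.5]
width: 40.4
gripper_force: 0.0
```

Emit:
servo_tool --rows '[0,0,0,0,0,0,-1,0,0,0,0,0,0,-1,0,0,0,0,0,0,-1,0,0,0,0,0,0,-1]'

```text
t: 3.65
position: [500.9, -177.7, 127.6]
ee_rot: [0.001, 0.616, 0.788, 0.0]
wrist_force: [1.5, -0.0, 3.4]
width: 15.8
gripper_force: 30.0
```

Emit:
servo_tool --rows '[0,0,0.3,0,0,0,-1,0,0,0.35,0,0,0,-1,0,0,0.35,0,0,0,-1,0,0,0,0,0,0,-1,0.129,0.477,0,0,0,-0.8,-1,0.129,0.477,0,0,0,-0.8,-1,0.129,0.477,0,0,0,-0.8,-1]'

```text
t: 4.53
position: [522.9, -91.2, 185.7]
ee_rot: [-0.001, 0.711, 0.703, -0.001]
wrist_force: [0.8, 0.0, -2.8]
width: 15.9
gripper_force: 30.0
```

Emit:
servo_tool --rows '[0.129,0.477,0,0,0,-0.8,-1,0.129,0.477,0,0,0,-0.8,-1,0.129,0.477,0,0,0,-0.8,-1,0,0,-0.3,0,0,0,-1,0,0,-0.3,0,0,0,-1,0,0,0,0,0,0,-1,0,0,0,0,0,0,-1]'

```text
t: 5.4
position: [546.7, -6.1, 151.1]
ee_rot: [-0.0, 0.793, 0.61, -0.0]
wrist_force: [0.7, 0.2, -2.4]
width: 16.0
gripper_force: 30.0
```

```bash
python3 - <<'E'
from h import *
p,R=wpose();print(p,np.degrees(np.arctan2(R[1,0],R[0,0])),R[:,2],get_state()['t'],get_state()['width'])
w=optics.camera('wrist')[:,:,::-1];t=optics.camera('top')[:,:,::-1];s=optics.camera('scene')[:,:,::-1]
for n,i in zip('wts',(w,t,s)):cv2.imwrite(f'pics/{n}2.png',i)
c=cv2.resize(t[140:260,200:360],None,fx=2.5,fy=2.5,interpolation=cv2.INTER_CUBIC)
d=cv2.resize(s[150:270,200:360],None,fx=2.5,fy=2.5,interpolation=cv2.INTER_CUBIC)
cv2.imwrite('pics/c2.png',np.hstack([c,d]))
E
```

```text
[546.68037726  -6.08261962 151.05816842] 75.12258301397779 [-4.64231153e-04  1.12165494e-05 -9.99999892e-01] 5.4 16.01444503083546
```

View pics/w2.png

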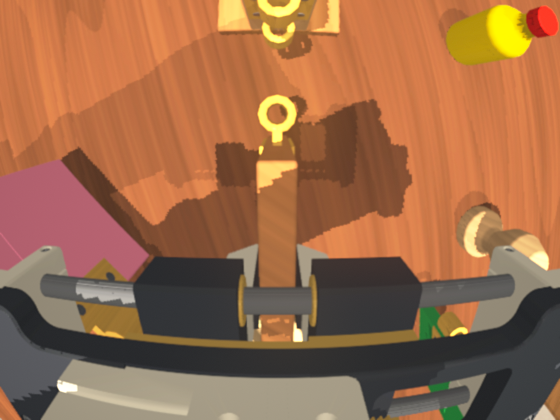

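View pics/c2.png

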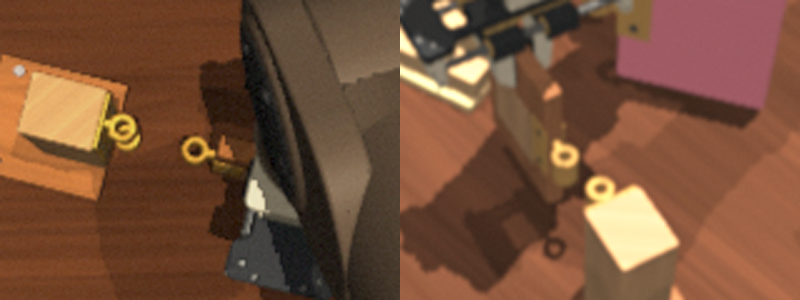

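The wrist view shows the door hanging square in the pads, with its ring at (277,113). The jamb rings are ahead in line at (279,5) and (277,30). I'll advance 25 mm and measure there.

Emit:
servo_tool --rows '[0.054,0.2,-0.007,0,0,0,-1,0.054,0.2,0,0,0,0,-1,0,0,0,0,0,0,-1,0,0,0,0,0,0,-1]'

```text
t: 6.05
position: [553.2, 18.1, 150.6]
ee_rot: [0.0, 0.793, 0.61, -0.0]
wrist_force: [-0.6, -0.2, -2.0]
width: 15.8
gripper_force: 30.0
```

```bash
python3 - <<'E'
from h import *
p,R=wpose();print(p,np.degrees(np.arctan2(R[1,0],R[0,0])),get_state()['t'])
w=optics.camera('wrist')[:,:,::-1];t=optics.camera('top')[:,:,::-1]
for n,i in zip('wt',(w,t)):cv2.imwrite(f'pics/{n}3.png',i)
kd=proj('top',(573.6,92.4,125));kj=proj('top',(582.6,126.2,152));print(kd,kj)
def crop(i,u,v,h,s):
    c=cv2.resize(i[max(v-h,0):v+h,u-h:u+h],None,fx=s,fy=s,interpolation=cv2.INTER_CUBIC)
    return cv2.resize(c,(400,300)) if 0 else c
a=cv2.resize(w[0:150,215:340],(500,600),interpolation=cv2.INTER_CUBIC)   # 4x
b=cv2.resize(t[165:225,235:295],(300,300),interpolation=cv2.INTER_CUBIC) # 5x
b=np.vstack([b,np.zeros_like(b)])
cv2.imwrite('pics/c3.png',np.hstack([a,b]))
E
```

```text
[553.17646168  18.06051704 150.63185632] 75.15938520933305 6.05
(np.float64(266.0641806427862), np.float64(196.12497249815118)) (np.float64(248.399099327782), np.float64(190.21405916952776))
```

View pics/c3.png

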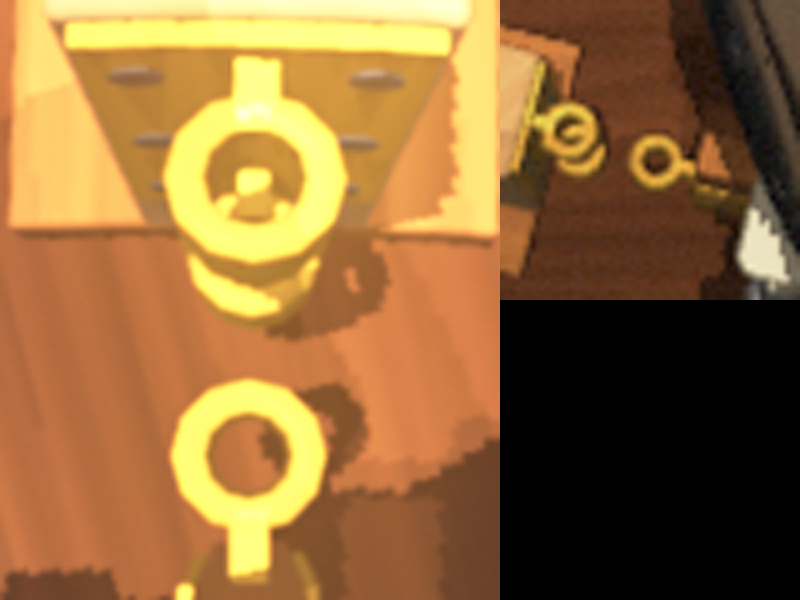

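The jamb's upper ring is at (278.5,44.1) and the door ring at (276.9,113.3) in the wrist picture. In the top picture they are at (248.9,190.6) and (266.2,196.9).

```bash
python3 - <<'E'
from h import *
np.set_printoptions(suppress=True,precision=2)
p,R=wpose()
j1=wonz(p,R,278.5,44.1,152);d1=wonz(p,R,276.9,113.25,125)
j2=onz('top',248.9,190.6,152);d2=onz('top',266.2,196.9,125)
print(j1,d1,j1-d1);print(j2,d2,j2-d2)
u=R[:2,0]
for x in(j1-d1,j2-d2):print('along',x[:2]@u,'across',x[0]*u[1]-x[1]*u[0])
print('door dir', [np.degrees(np.arctan2(*(d-p)[1::-1])) for d in(d1,d2)], np.linalg.norm((d1-p)[:2]))
# height check: triangulate rings by wrist+top
for n,a,b in(('jamb',wray(p,R,278.5,44.1),ray('top',248.9,190.6)),('door',wray(p,R,276.9,113.25),ray('top',266.2,196.9))):
    A=np.stack([a[1],-b[1]],1);s=np.linalg.lstsq(A,b[0]-a[0],rcond=None)[0];print(n,a[0]+a[1]*s[0],b[0]+b[1]*s[1])
E
```

```text
[583.73 125.09 152.  ] [574.33  92.74 125.  ] [ 9.4  32.35 27.  ]
[581.82 125.23 152.  ] [572.02  92.16 125.  ] [ 9.8  33.08 27.  ]
along 33.67880209376826 across 0.7745095751404847
along 34.48337802339046 across 0.9702571510146214
door dir [np.float64(74.2649004648249), np.float64(75.80277200023671)] 78.10040424533437
jamb [584.09 126.38 145.83] [582.72 125.62 145.59]
door [574.3   92.78 106.41] [574.33  92.49 106.41]
```

```bash
python3 - <<'E'
from h import *
a=cv2.imread('pics/s2.png')
s=snap('scene','s3')[:,:,::-1]
c=np.hstack([cv2.resize(x[190:245,240:300],(390,358),interpolation=cv2.INTER_CUBIC) for x in(a,s)])
cv2.imwrite('pics/c4.png',c)
for X in[(582.8,125.2,152),(573.2,92.5,125),(566.7,68.3,125.4)]:print(proj('scene',X), proj('scene',np.array(X)+[0,0,3]))
E
```

```text
(np.float64(279.55161300003897), np.float64(224.48552663379337)) (np.float64(279.57773735692587), np.float64(223.61519591378243))
(np.float64(271.3992905444219), np.float64(220.05604626807298)) (np.float64(271.40369088301986), np.float64(219.2105750774197))
(np.float64(265.51440701215904), np.float64(211.46359082245363)) (np.float64(265.5040440351541), np.float64(210.60766689768764))
```

View pics/c4.png

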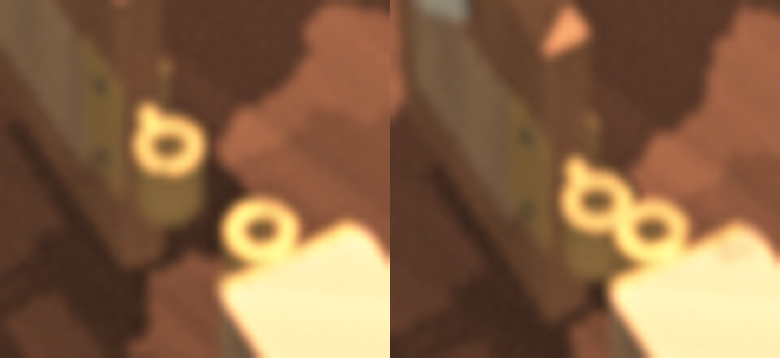

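In the scene view the rings sit at (279.7,225.0) for the jamb and (271.4,220.5) for the door. Both are within half a pixel of prediction with the same offset, so the height is right. Going in.

Emit:
servo_tool --rows '[0.03,0.1,0,0,0,0,-1,0.03,0.1,0,0,0,0,-1,0.03,0.1,0,0,0,0,-1,0.03,0.1,0,0,0,0,-1,0.04,0.144,0,0,0,0,-1,0,0,0,0,0,0,-1,0,0,0,0,0,0,-1,0,0,0,0,0,0,-1]'

```text
t: 7.2
position: [562.8, 50.2, 150.7]
ee_rot: [0.0, 0.793, 0.609, -0.0]
wrist_force: [-0.5, -0.4, -2.1]
width: 15.9
gripper_force: 30.0
```

```bash
python3 - <<'E'
from h import *
p,R=wpose();s=get_state();print(p,R[:,2],np.degrees(np.arctan2(R[1,0],R[0,0])),s['wrist_force'],s['t'],s['width'])
w=optics.camera('wrist')[:,:,::-1];sc=optics.camera('scene')[:,:,::-1];cv2.imwrite('pics/s5.png',sc)
a=cv2.resize(w[0:150,215:340],(500,600),interpolation=cv2.INTER_CUBIC)
b=cv2.resize(sc[195:255,245:295],(300,360),interpolation=cv2.INTER_CUBIC);b=np.vstack([b,np.zeros((240,300,3),np.uint8)])
cv2.imwrite('pics/c5.png',np.hstack([a,b]))
E
```

```text
[562.77016494  50.19821829 150.65909778] [-1.44795925e-04 -2.87392132e-04 -9.99999948e-01] 75.10086297024753 [-0.51663414 -0.42293467 -2.06916262] 7.2 15.910028060934764
```

View pics/c5.png

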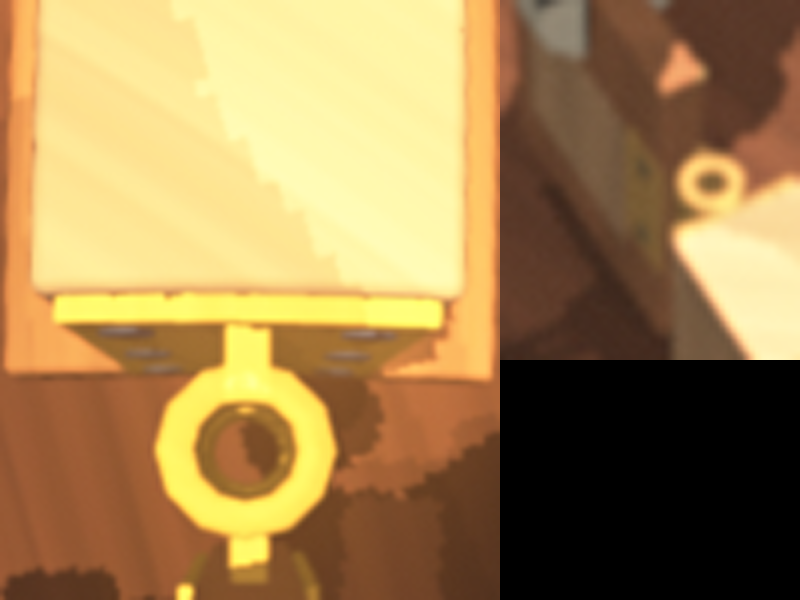

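The bores look concentric: the jamb ring is at crop (246,450) and the door ring was at (249,454.5), with clear sight through all the holes. No contact force shows on the wrist.

```bash
python3 - <<'E'
from h import *
p,R=wpose();j=wonz(p,R,215+246/4-.375,450/4-.375,152);d=wonz(p,R,276.9,113.25,125);print(p,j-d)
if np.linalg.norm((j-d)[:2])<1.8: print(robot.hand_in())
E
```

```text
[562.82520321  50.30854639 150.72288427] [-0.17628633  0.56463943 27.        ]
the job is handed in; nothing more can be done
None
```

The job is handed in, with the gripper holding the door upright and its knuckle about 0.6 mm sideways from the jamb's hole axis. The height looks right to about 1 mm, and the wrist force showed no sign of contact with the post. The pin, glue bottle and carved head were not touched. The hand-in gave no verdict.

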